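# Eject the battery pack from the sloping charger dock and trap it

## Robot

A 7-joint arm with a two-finger parallel gripper is mounted at the origin on a cart in front of the work surface, level with it; the furniture and walls round the work are solid. World frame = base frame: x ahead of the robot, y to its left, z up, the work surface at z = 0. Lengths are in mm, angles in rad, forces in N, time in s.
With the tool pointing down it reaches from about 425 to 875 mm from the base axis. Payload 8.4 kg.
Tool frame: the origin (TCP) lies at the very end of the fingers, on their centre line; the grasp point (between the pads) lies 19 mm behind it; z points along the fingers, y is the line along which they close (so a half turn about z gives the same grasp; the last joint's range is limited). The gripper opens to 85 mm and grips with 20 to 120 N. Pads are 22 mm wide; open, the fingers measure 114 mm over their backs; the gripper's body (76 mm by 85 mm) begins 54 mm behind the grasp point. The pads swing forward as they close: fully open they stand 13 mm farther back than shut.
Start: joints at [-1.221, 0.333, 0.04, 1.465, -0.013, 1.343, -0.059], TCP at [282.022, 585.6, 231.308] pointing down, gripper open.
Joint ranges: [-2.58, 2.58], [-0.38, 2.09], [-1.3, 1.39], [0.25, 2.4], [-1.5, 4.64], [0.08, 2.09], [-2.65, 2.65]. Speed limits (rad/s): [2.22, 2.22, 2.79, 2.79, 3.14, 3.14, 3.14].

## Interface

Orientations are given as a unit quaternion [w, x, y, z].
In Python, from bench import telemetry, vision, env gives the robot as it stands.
- The arm moves only by the tool send_rows, never from a script. Its argument "moves" is text: rows parted by semicolons, each of 6 numbers parted by spaces: the shift along the tool's x, y, z in mm, then the turn, a rotation vector about the tool's x, y, z in degrees. A call has 1 to 12 rows; each row shifts and turns the commanded pose from where the row before left it, along the tool's axes as they then stand; what a row does not reach is not made up. A row lasts 1/8 s, in which the tool goes at most 62.5 mm and 10.7 degrees, less where a joint would pass 70% of its speed; a pose out of reach is approached as far as the arm can. A call with a gripper value outside its range is refused whole. "jaw" is the closure in counts, from 0 (fully open) to 255 (shut), set as the call begins (left out, the last holds). The fingers move at their own pace and stop on an object; the grip force is fixed at half the most. Time passes only in rows, so rows that do not move let the fingers close. It gives the time, the measured TCP pose, the force, the opening and the grip force at its end, in the units of the state.
- telemetry.sense(): the state, without advancing time (a new reading comes with each control period).
- vision.get_image(name): name is "scene" or "side" or "wrist"; returns the picture (420x560x3 uint8, red, green, blue); there is no depth.
- vision.camera_params(name): a dict with "intrinsics" (3x3 intrinsics, pixels), "origin" and "attitude" of the camera in the world. Camera axes: x right, y down, z forward; pixel columns grow to the right and rows downward; lengths in mm; the calibration is good to about 2 mm. A picture is of the moment at which its call begins: read the wrist's pose just before it. camera_params takes no time and is no camera call; for the wrist camera it gives the pose at the moment of the call.
- env.close_job(): hands the job in; it is judged then, once.
The state is a dict: "time_s": time; "q": joint angles; "dq": joint speeds; "effort": joint torques, N m; "ee_pos": TCP position; "orientation": TCP orientation; "force": force on the tool from outside, world axes, zero at the start; "torque": the same for the moment, N m; "finger_gap": finger opening in mm; "grip_force": force on a finger pad.
Only numpy, scipy, OpenCV 4.12 (cv2) and the standard library are available. Lean on these libraries where they do the work, as an engineer would, in place of code of your own. Each camera call takes 0.05 s, during which the arm holds its last target. There are 200 camera calls.

## Task

Press the round release button beside the sloping charger dock with one fingertip, so that its spring pops the battery pack loose, and with the other finger of the same hand, standing across the ramp below the pack, trap the pack before it slides off the ramp's open lower end. Do not pick up, lift or squeeze the pack, and leave the screwdriver, the pipe tee and the tin beside the dock where they are. Finish while holding things like that: one finger keeping the button down, the other stopping the pack part-way down the ramp, a couple of centimetres or more out of its seat, for me to take it.

Things in the scene. Friction and masses are not known exactly. Their poses are not given: they have to be found in the camera images.
- dock: Fixed charger dock: aluminium ramp, 68 mm wide, grey spring housing at its high end (x > 55 mm, 121 mm high). Origin on the worktop under mid-ramp; -x points level down the ramp, +y to the button side. Deck slopes 18 degrees, height 45 mm + 0.325 x, x from +98 to -97 mm; rails stand 6 mm above it, y 29.5 to 34 mm each side. Button console: x -47 to +25, y +34 to +68, 46 mm high.
- release_top (a point): Centre of the top of the round black button, 24 mm wide, which goes straight down; at rest at x -11, y +50, z 58 mm in the dock's frame, 12 mm above its console. Measured level it is 8 mm farther down the ramp than the pack's front. The deck beside it is 16 mm below the unpressed top and falls away, so a second fingertip level with the pressed button clears the deck below the pack.
- release (a joint): Button travel in m: 0 up, 0.008 fully down. Spring 2.1 N at first to 4.5 N fully down, plus about 1 N friction. The catch lets the pack go at 0.003 to 0.005. The button springs up when let go; at the end it must be kept more than 0.003 down.
- pack: Loose black battery pack with grey top panel, 60 long x 56 wide x 40 mm high, 0.3 kg, slippery. Origin under its centre. Caught at the start at the upper end against the sprung ejector. Let go, the ejector (2 N over 16 mm) and the slope shoot it down and off the open end in a fraction of a second: the other finger must already stand in its way. Trapped, it leans on the finger with about 0.5 N.
- pack_centre (a point): Centre of the pack, 20 mm above the deck; axes as the pack's: -x down along the deck, y across, z square off the deck. At the start at x +25, y 0, z 75 mm in the dock's frame. Popped out means 15 mm or more down the ramp from there.
- pack_front (a point): Centre of the pack's lower front face (the face toward the open end of the ramp), 20 mm above the deck; at the start at x = -3 mm, z = 65 mm in the dock's frame. The ramp goes on 105 mm beyond this face at the start.
- ramp_end (a point): Middle of the ramp's open lower edge, on the deck surface, 14 mm above the worktop; at x = -97 mm in the dock's frame. The pack must stay wholly on the ramp.
- screwdriver: Bystander: small yellow-handled screwdriver, 150 mm long, lying on the worktop to the right of the dock; origin under its middle.
- tee: Bystander: brass pipe tee, 44 x 64 x 27 mm, on the worktop to the left of the dock; origin under its middle.
- tin: Bystander: flat tin with a green lid and pale sides, 91 x 118 x 34 mm, on the worktop to the left of the dock; origin under its middle.
Not all that is in view belongs to the job. Several things look just like the dock: the one meant starts nearest to the robot's base.

How it is judged:
By the outcome, as a careful person would: the job done as asked, in the order asked, and still so for the second after the job is handed in, while the arm keeps its last pose, push and grip.
It also fails if it takes over 35 s, if anything falls off the work surface, if the arm or the gripper's body presses on something with over 40 N, if the wrist force passes 120 N, or if a joint passes its speed limit or range.

## Working session

There is one attempt and no reset: what is moved stays moved. The work goes in short steps, Python scripts to look and compute and a tool call to move; the robot and the scene stay as the last step left them, time stands still between calls to the robot, and variables do not carry over. Pictures are saved under pics/ and viewed, at most 10 in all, crops included, and the job is handed in when it is done.

Besides the shell and the picture viewer there is one more tool, called after "Request:" as a command line: name --argument value ..., lists and objects as JSON in quotes. send_rows: Moves the arm, as the interface text tells. Its arguments: {"type":"object","properties":{"moves":{"type":"string"},"jaw":{"type":"number"}},"required":["moves"]}

```bash
mkdir -p pics; ls; python3 - <<'E'
from bench import telemetry, vision, env
import cv2, numpy as np
ims=[]
for n in("scene","side"):
    im=vision.get_image(n); cv2.imwrite(f"pics/{n}0.png",im[:,:,::-1])
    p=vision.camera_params(n); print(n,p)
s=telemetry.sense(); print(s)
E
```

```text
pics
scene {'intrinsics': array([[520.49984382,   0.        , 284.43380435],
       [  0.        , 520.49984382, 212.43553522],
       [  0.        ,   0.        ,   1.        ]]), 'origin': array([  82.56337593, -652.35183993,  575.11129123]), 'attitude': array([-0.49536334,  0.83144283, -0.22216147,  0.11816206])}
side {'intrinsics': array([[468.08617709,   0.        , 276.72742349],
       [  0.        , 468.08617709, 205.98104187],
       [  0.        ,   0.        ,   1.        ]]), 'origin': array([ 241.89626194, 1052.03106964,  439.19903208]), 'attitude': array([ 0.06617087, -0.11461039,  0.81448483, -0.56488966])}
{'time_s': 0.1, 'q': array([-1.22117513,  0.33384466,  0.03985658,  1.46619789, -0.0134091 ,
        1.34325233, -0.05849861]), 'dq': array([-4.87029732e-04, -2.02136531e-03,  1.23345463e-03, -2.35623565e-03,
        3.97745070e-04,  2.27931328e-04,  5.70418229e-05]), 'effort': array([ 2.91461736e-03, -6.60011029e+01,  1.36925351e+00, -4.06481373e+01,
        1.69904408e-02,  8.83917091e-03, -3.26641532e-05]), 'ee_pos': array([281.87240511, 585.2551098 , 230.49972594]), 'orientation': array([-1.19626678e-04,  2.22532043e-01,  9.74925112e-01, -7.08200516e-04]), 'force': array([ 0.32714492, -0.19478091, -0.22716564]), 'torque': array([0.02330966, 0.04715463, 0.04332692]), 'grip_force': 0.0, 'finger_gap': 85.4022741270921}
```

View pics/scene0.png

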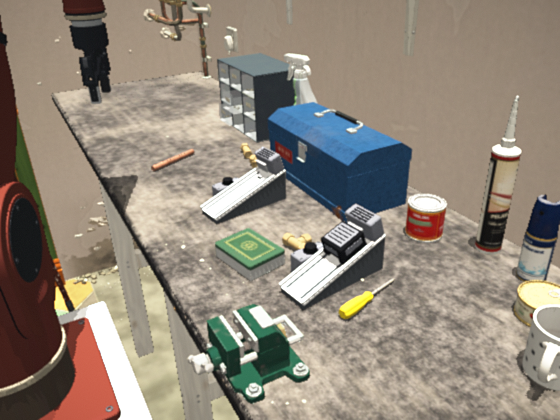

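View pics/side0.png

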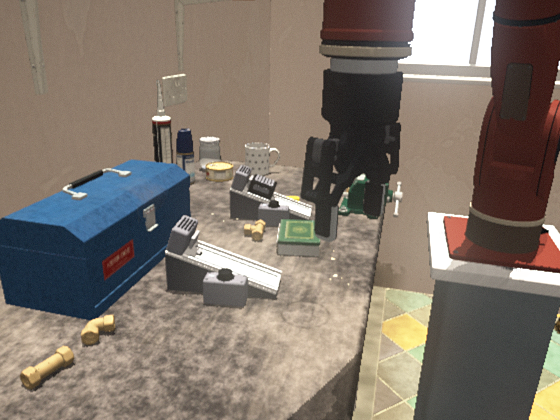

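The scene view shows two docks: A at about (335,262), with a pack in it, screwdriver to its right and tin and tee to its left, and B at about (245,190), empty. In the side view A is at (270,205) and B at (225,265). I'll check A with an enlarged crop.

```bash
cat > h.py <<'E'
import numpy as np, cv2
from scipy.spatial.transform import Rotation as R
from bench import telemetry, vision, env
def rot(q): return R.from_quat([q[1],q[2],q[3],q[0]])
def ray(p,uv):
    d=np.linalg.solve(p["intrinsics"],[uv[0],uv[1],1]); d=rot(p["attitude"]).apply(d)
    return np.array(p["origin"]),d/np.linalg.norm(d)
def plane(p,uv,z):
    o,d=ray(p,uv); return o+d*(z-o[2])/d[2]
def tri(p1,a,p2,b):
    o1,d1=ray(p1,a);o2,d2=ray(p2,b)
    t=np.linalg.lstsq(np.c_[d1,-d2],o2-o1,rcond=None)[0]
    x,y=o1+t[0]*d1,o2+t[1]*d2; return (x+y)/2,np.linalg.norm(x-y)
def proj(p,X):
    c=rot(p["attitude"]).inv().apply(np.atleast_2d(X)-p["origin"])@p["intrinsics"].T
    return c[:,:2]/c[:,2:]
E
python3 - <<'E'
from h import *
a=cv2.imread("pics/scene0.png")[195:310,270:400]; b=cv2.imread("pics/side0.png")[160:225,220:320]
a=cv2.resize(a,None,fx=4,fy=4,interpolation=2); b=cv2.resize(b,None,fx=2.7,fy=2.7,interpolation=2)
c=np.zeros((460,790,3),np.uint8); c[:,:520]=a; c[:b.shape[0],520:790]=b
cv2.imwrite("pics/crop1.png",c)
ps=vision.camera_params("scene")
for n,uv in(("A",(292,297)),("B",(211,215))): X=plane(ps,uv,14);print(n,X,np.hypot(*X[:2]))
E
```

```text
A [431.71169625 -25.19082675  14.        ] 432.44602719191994
B [422.43634689 322.41880368  14.        ] 531.419186839408
```

View pics/crop1.png

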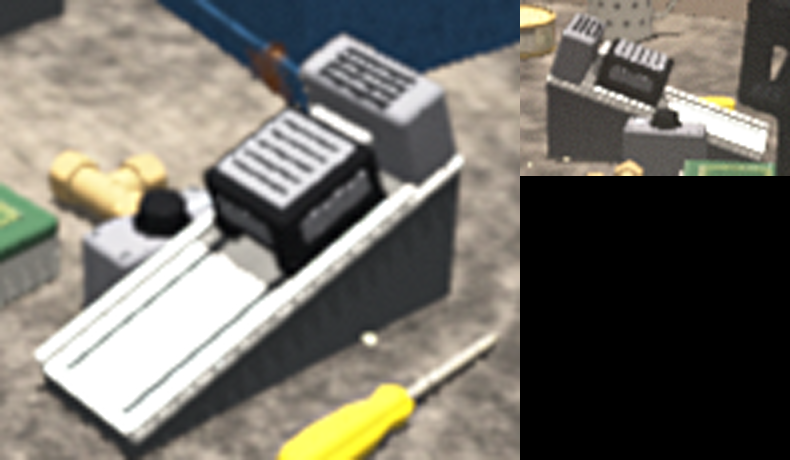

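Dock A is the one meant: its ramp end is 432 mm from the base (B is 531 mm), it holds the pack, and the screwdriver, tin and tee sit as described. The crop shows the button top at scene (311,245) and side (274,202).

```bash
python3 - <<'E'
from h import *
ps=vision.camera_params("scene");pd=vision.camera_params("side")
print("btn",tri(ps,(311,245),pd,(274,202)), plane(ps,(311,245),58))
e=plane(ps,(292,296),14);b=plane(ps,(311,245),58)
l=plane(ps,(304.2,303.5),19.5);h=plane(ps,(385.5,235),83)
ll=plane(ps,(279.5,284),19.5)
print(e,l,ll,h,np.linalg.norm(h-l),np.linalg.norm(l-ll))
print("yaw rail",np.degrees(np.arctan2(*(h-l)[1::-1])),"yaw btn",np.degrees(np.arctan2(*(b-e)[1::-1])-np.arctan2(50,86)), np.hypot(*(b-e)[:2]),"yaw end",np.degrees(np.arctan2(*(ll-l)[1::-1]))-90)
s=telemetry.sense();pw=vision.camera_params("wrist")
r=rot(s["orientation"]);print(r.as_matrix().round(3))
print("cam in tool",r.inv().apply(pw["origin"]-s["ee_pos"]), (r.inv()*rot(pw["attitude"])).as_matrix().round(3))
E
```

```text
btn (array([513.07494422,  44.47126646,  55.51678796]), np.float64(0.2550557700551891)) [511.18222008  41.24326358  58.        ]
[433.0933308 -22.7831759  14.       ] [437.17736888 -57.023443    19.5       ] [427.64225501  12.10081588  19.5       ] [622.91741244 -33.33815365  83.        ] 197.71850372123836 69.77880453218191
yaw rail 7.2670507350110585 yaw btn 9.175402816488749 100.98148137425851 yaw end 7.8539097982865655
[[-0.901  0.434 -0.001]
 [ 0.434  0.901 -0.001]
 [-0.    -0.001 -1.   ]]
cam in tool [  77.9258269    -1.11350849 -141.9485803 ] [[ 0.001 -0.952 -0.306]
 [ 1.     0.001  0.001]
 [-0.001 -0.306  0.952]]
```

Request:
send_rows --moves "-20 -19 0 0 0 0;-36 -34 0 0 0 0;-41 -39 0 0 0 0;-41 -39 0 0 0 0;-41 -39 0 0 0 0;-41 -39 0 0 0 0;-41 -39 0 0 0 0;-41 -39 0 0 0 0;-41 -39 0 0 0 0;-41 -39 0 0 0 0;-36 -34 0 0 0 0;-22 -22 0 0 0 0" --jaw 110

```text
time_s: 1.6
ee_pos: [497.8, 11.8, 231.2]
orientation: [0.0, 0.224, 0.975, -0.0]
force: [-0.5, 0.7, 0.5]
finger_gap: 48.5
grip_force: 0.0
```

Request:
send_rows --moves "0 0 0 0 0 0;0 0 0 0 0 0;0 0 0 0 0 0;0 0 0 0 0 0"

```text
time_s: 2.1
ee_pos: [497.4, 15.4, 231.3]
orientation: [-0.0, 0.222, 0.975, 0.0]
force: [0.0, 1.0, 0.1]
finger_gap: 48.2
grip_force: 0.0
```

```bash
python3 - <<'E'
from h import *
p=vision.camera_params("wrist");im=vision.get_image("wrist");s=telemetry.sense()
cv2.imwrite("pics/w1.png",im[:,:,::-1]);import pickle;pickle.dump((p,s),open("w1.pkl","wb"))
print(s["ee_pos"],s["orientation"],s["finger_gap"],s["force"],proj(p,[[512,42,58]]))
E
```

```text
[497.42678067  15.17985963 231.32392339] [-5.36525499e-05  2.21958266e-01  9.75056165e-01  2.12543394e-05] 48.334014722909735 [ 0.11610124 -0.04287576  0.99204095] [[309.43193444 184.21022385]]
```

View pics/w1.png

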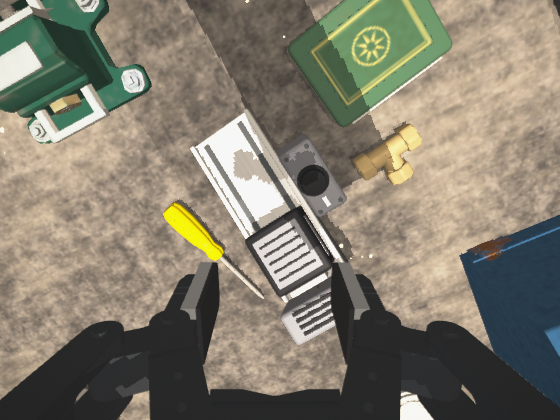

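The wrist view shows the button at about (313,179), the ramp's lower edge between (192,150) and (250,112), and the pack at (290,250). The fingertips are at about (207,264) and (341,264).

```bash
python3 - <<'E'
from h import *
import pickle
p,s=pickle.load(open("w1.pkl","rb"))
im=cv2.imread("pics/w1.png");g=cv2.cvtColor(im,cv2.COLOR_BGR2GRAY)
m=np.zeros_like(g);m[155:205,290:338]=(g[155:205,290:338]<45)*255
n,l,st,c=cv2.connectedComponentsWithStats(m);i=1+np.argmax(st[1:,4]);print(st[i],c[i])
ps=vision.camera_params("scene");pd=vision.camera_params("side")
uv=c[i]
print(tri(p,uv,ps,(311,245)),tri(p,uv,pd,(274,202)),plane(p,uv,58))
B=plane(p,uv,58)
e1,e2=plane(p,(192,150),19.5),plane(p,(250,112),19.5);e=(e1+e2)/2
print(e1,e2,np.linalg.norm(e1-e2),"yaw",np.degrees(np.arctan2(*(e2-e1)[1::-1]))-90,np.degrees(np.arctan2(*(B-e)[1::-1])-np.arctan2(50,86)),np.hypot(*(B-e)[:2]))
r=rot(s["orientation"])
for z in(0,-5,-10):
  print(z,proj(p,s["ee_pos"]+r.apply([[x,y,z] for y in(-38.5,-24.2,24.2,38.5) for x in(-11,11)])).round(0).tolist())
E
```

```text
[298 165  30  30 384] [309.33072917 176.54427083]
(array([508.97040399,  43.50659437,  56.4965667 ]), np.float64(6.379588053264574)) (array([509.53836563,  45.25223206,  55.1733727 ]), np.float64(6.442637715218741)) [505.55707799  44.75223315  58.        ]
[441.78087479 -47.96474557  19.5       ] [434.1213566   19.06411304  19.5       ] 67.46507322654203 yaw 6.519023121558362 11.035116704175756 89.863830288684
0 [[190.0, 300.0], [186.0, 255.0], [222.0, 300.0], [220.0, 255.0], [330.0, 300.0], [333.0, 255.0], [362.0, 300.0], [366.0, 255.0]]
-5 [[187.0, 306.0], [184.0, 260.0], [220.0, 306.0], [218.0, 260.0], [332.0, 306.0], [335.0, 260.0], [365.0, 306.0], [369.0, 260.0]]
-10 [[185.0, 313.0], [181.0, 266.0], [219.0, 313.0], [216.0, 266.0], [334.0, 313.0], [337.0, 266.0], [368.0, 313.0], [372.0, 266.0]]
```

```bash
python3 - <<'E'
from h import *
import pickle
p,s=pickle.load(open("w1.pkl","rb"))
ps=vision.camera_params("scene");pd=vision.camera_params("side")
for uv in((313,180),(313,182)):
  B=plane(p,uv,58);print(B,tri(p,uv,ps,(311,245)),tri(p,uv,pd,(274,202)))
r=rot(s["orientation"]);ang=np.radians(7.3);c,sn=np.cos(ang),np.sin(ang);D=np.array([[c,-sn],[sn,c]])
B=plane(p,(313,182),58)[:2];O=B-D@[-11,50];print("O",O)
print("ends",plane(p,(221,131),15), O+D@[-97,0])
A=B+D@[-2,0]; tgt=A-29.7*r.apply([0,1,0])[:2]
print("fingerB dock",D.T@(A-59.4*r.apply([0,1,0])[:2]-O))
d=np.r_[tgt,231.3]-s["ee_pos"];print(tgt,"tool move",r.inv().apply(d))
E
```

```text
[509.84182603  46.42511096  58.        ] (array([512.23186268,  45.81428182,  54.65817345]), np.float64(3.1478855012854283)) (array([511.39468224,  46.57750747,  56.04629593]), np.float64(2.0328777827934164))
[511.51680268  45.69009813  58.        ] (array([512.99810105,  45.41409698,  54.9129521 ]), np.float64(1.3533270357598133)) (array([512.37037293,  45.7166501 ,  55.8582725 ]), np.float64(0.5422656344622021))
O [528.78087198  -2.5069133 ]
ends [438.03367793 -14.71326322  15.        ] [432.56711105 -14.83218034]
fingerB dock [-45.30646769   0.15371484]
[496.67756027  18.66233796] tool move [2.18276456 2.81505081 0.024222  ]
```

Request:
send_rows --moves "5.6 2.4 10 0 0 5;0 0 25 0 0 0;0 0 30 0 0 0;0 0 30 0 0 0;0 0 22 0 0 0;0 0 9 0 0 0;0 0 0 0 0 0;0 0 0 0 0 0;0 0 0 0 0 0"

```text
time_s: 3.28
ee_pos: [494.1, 19.2, 106.1]
orientation: [0.001, 0.265, 0.964, 0.0]
force: [-0.3, -0.4, -0.1]
finger_gap: 49.0
grip_force: 0.0
```

```bash
python3 - <<'E'
from h import *
p=vision.camera_params("wrist");im=vision.get_image("wrist");s=telemetry.sense()
im2=vision.get_image("scene");
import pickle;pickle.dump((p,s),open("w2.pkl","wb"))
c=np.zeros((560,800,3),np.uint8);c[:420,:560]=im;k=cv2.resize(im2[195:310,270:400],None,fx=1.8,fy=1.8);c[:k.shape[0],562:562+k.shape[1]]=k
cv2.imwrite("pics/w2.png",c[:,:,::-1])
print(s["ee_pos"],s["orientation"],s["finger_gap"],s["force"])
r=rot(s["orientation"])
print(proj(p,[511.5,45.7,58]),proj(p,s["ee_pos"]+r.apply([[0,29.7,-5],[0,29.7,105-58],[0,29.7,-5],[0,-29.7,47]])))
E
```

```text
[494.01370497  19.22416371 105.99891386] [4.91406422e-04 2.64797440e-01 9.64303869e-01 3.48379740e-04] 48.495587243740715 [-0.38829704 -0.03570113 -0.20691934]
[[331.9837026  237.95147393]] [[346.44298984 282.9599813 ]
 [328.91933578 236.21894599]
 [346.44298984 282.9599813 ]
 [223.00400043 236.1121611 ]]
```

View pics/w2.png

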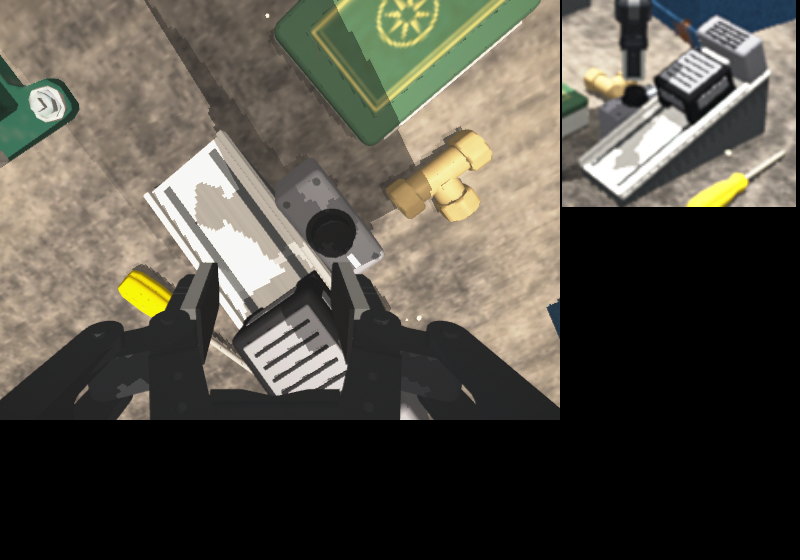

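The close view shows the button at about (331,233), and the fingertip is due to land at (329,236). The other finger lands mid-ramp at (223,236), clear of the pack's front edge, which runs from (245,312) to (320,275). I'll descend.

Request:
send_rows --moves "0 0 10 0 0 0;0 0 16 0 0 0;0 0 12 0 0 0;0 0 4 0 0 0;0 0 0 0 0 0;0 0 0 0 0 0;0 0 0 0 0 0"

```text
time_s: 4.25
ee_pos: [493.8, 19.2, 63.7]
orientation: [0.0, 0.265, 0.964, 0.0]
force: [0.2, -0.4, -0.7]
finger_gap: 48.2
grip_force: 0.0
```

Request:
send_rows --moves "0 0 3 0 0 0;0 0 3 0 0 0;0 0 0 0 0 0;0 0 0 0 0 0"

```text
time_s: 4.75
ee_pos: [493.5, 19.1, 57.3]
orientation: [-0.0, 0.265, 0.964, -0.0]
force: [0.8, 0.8, -0.2]
finger_gap: 48.7
grip_force: 0.0
```

Request:
send_rows --moves "0 0 1.5 0 0 0;0 0 1.5 0 0 0;0 0 0 0 0 0;0 0 0 0 0 0"

```text
time_s: 5.25
ee_pos: [493.7, 19.1, 54.4]
orientation: [0.0, 0.265, 0.964, 0.0]
force: [0.6, 0.5, 0.5]
finger_gap: 49.0
grip_force: 0.4
```

Request:
send_rows --moves "0 0 1.5 0 0 0;0 0 1.5 0 0 0;0 0 0 0 0 0;0 0 0 0 0 0"

```text
time_s: 5.75
ee_pos: [493.4, 19.0, 51.3]
orientation: [-0.0, 0.265, 0.964, -0.0]
force: [-2.0, -0.6, 3.3]
finger_gap: 48.4
grip_force: 2.5
```

Request:
send_rows --moves "0 0 2 0 0 0;0 0 0 0 0 0;0 0 0 0 0 0"

```text
time_s: 6.12
ee_pos: [493.4, 19.1, 49.2]
orientation: [-0.0, 0.265, 0.964, -0.0]
force: [-1.8, -0.0, 3.0]
finger_gap: 48.6
grip_force: 2.7
```

```bash
python3 - <<'E'
from h import *
a=vision.get_image("scene")[185:310,265:400];b=vision.get_image("side")[160:225,220:320]
a=cv2.resize(a,None,fx=3.4,fy=3.4);b=cv2.resize(b,None,fx=3,fy=3)
c=np.zeros((430,790,3),np.uint8);c[:a.shape[0],:a.shape[1]]=a;c[:b.shape[0],470:770]=b
cv2.imwrite("pics/c3.png",c[:,:,::-1])
for _ in range(4):
  s=telemetry.sense();print(s["ee_pos"].round(1),s["force"].round(2),s["torque"].round(3),s["grip_force"]); vision.get_image("side")
E
```

```text
[493.4  19.1  49.3] [-1.18 -0.63  3.67] [ 0.087  0.42  -0.085] 2.718601212836802
[493.4  19.1  49.3] [-3.09 -0.4   2.34] [ 0.064  0.348 -0.035] 2.7215281629469246
[493.4  19.1  49.3] [-2.69  0.41  3.74] [ 0.021  0.403 -0.1  ] 2.7255600225180387
[493.4  19.1  49.3] [-2.09  0.12  2.81] [0.052 0.454 0.009] 2.7292802778538316
```

View pics/c3.png

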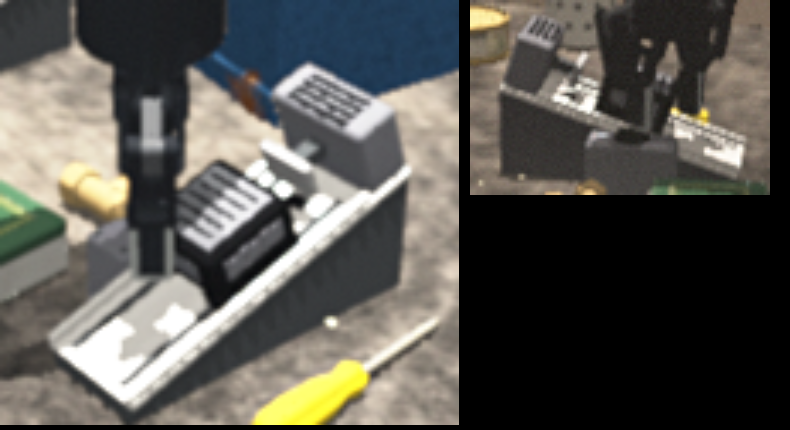

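The pack has popped out and leans on the finger at (165,260) in the crop, with the ejector plate extended behind it. I'll press the button a little further to get some margin.

Request:
send_rows --moves "0 0 1 0 0 0;0 0 1 0 0 0;0 0 0 0 0 0;0 0 0 0 0 0;0 0 0 0 0 0"

```text
time_s: 7.05
ee_pos: [493.4, 19.1, 47.3]
orientation: [-0.0, 0.265, 0.964, -0.0]
force: [-4.4, -0.2, 3.9]
finger_gap: 48.4
grip_force: 3.1
```

```bash
python3 - <<'E'
from h import *
a=vision.get_image("scene")[185:310,265:400];b=vision.get_image("wrist")
a=cv2.resize(a,None,fx=3.4,fy=3.4);b=cv2.resize(b[150:400,130:420],None,fx=1.1,fy=1.1)
c=np.zeros((430,790,3),np.uint8);c[:a.shape[0],:a.shape[1]]=a;c[:b.shape[0],462:462+b.shape[1]]=b
cv2.imwrite("pics/c4.png",c[:,:,::-1])
F=[]
for _ in range(8):
  s=telemetry.sense();F.append(np.r_[s["force"],s["ee_pos"][2]]); vision.get_image("side")
print(np.mean(F,0).round(2),s["time_s"])
E
```

```text
[-4.11 -0.35  4.16 47.28] 7.5
```

View pics/c4.png

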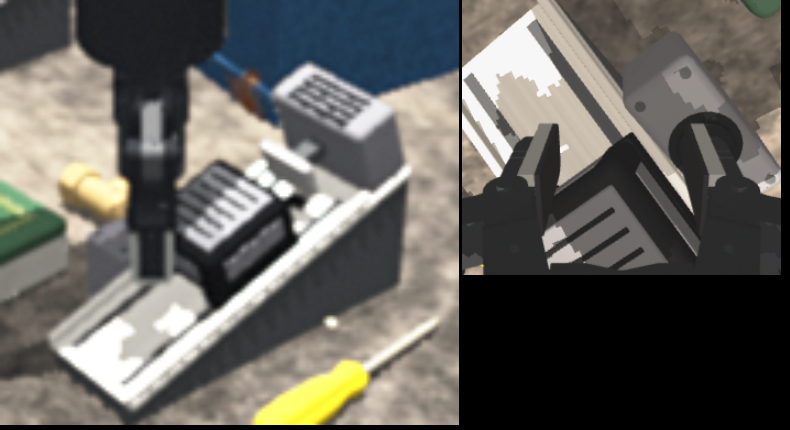

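Request:
send_rows --moves "0.5 -0.3 0 0 0 0;0.4 -0.2 0.5 0 0 0;0 0 0 0 0 0;0 0 0 0 0 0;0 0 0 0 0 0"

```text
time_s: 8.18
ee_pos: [493.3, 19.1, 47.2]
orientation: [0.001, 0.265, 0.964, 0.0]
force: [2.3, -1.2, 4.5]
finger_gap: 48.3
grip_force: 2.7
```

```bash
python3 - <<'E'
from h import *
F=[]
for _ in range(8):
  s=telemetry.sense();F.append(np.r_[s["force"],s["ee_pos"],s["grip_force"]]); im=vision.get_image("scene")
print(np.mean(F,0).round(2),s["time_s"])
a=cv2.imread("pics/c4.png")[:425,:459];b=cv2.resize(im[185:310,265:400],None,fx=3.4,fy=3.4)[:,:,::-1]
print(np.abs(a.astype(int)-b)[100:320,160:320].mean())
E
```

```text
[  2.93  -1.01   4.83 493.21  19.12  47.12   2.75] 8.525
1.4439583333333332
```

Request:
send_rows --moves "-0.4 0.2 0 0 0 0;0 0 0 0 0 0;0 0 0 0 0 0;0 0 0 0 0 0"

```text
time_s: 9.07
ee_pos: [493.2, 19.1, 47.1]
orientation: [0.0, 0.265, 0.964, 0.0]
force: [1.7, -0.4, 6.9]
finger_gap: 48.7
grip_force: 3.9
```

```bash
python3 - <<'E'
from h import *
F=[]
for _ in range(8):
  s=telemetry.sense();F.append(np.r_[s["force"],s["ee_pos"]]); im=vision.get_image("scene")
print(np.mean(F,0).round(2),s["time_s"])
a=cv2.imread("pics/c4.png")[:425,:459];b=cv2.resize(im[185:310,265:400],None,fx=3.4,fy=3.4)[:,:,::-1]
print(np.abs(a.astype(int)-b)[100:320,160:320].mean())
print(env.close_job())
E
```

```text
[  1.25  -1.23   7.   493.2   19.14  47.07] 9.425
1.245501893939394
the job is handed in; nothing more can be done
None
```

The job is handed in at 9.4 s: one finger is holding the button down, by my estimate 4 to 7 mm, and the other has trapped the popped-out pack an estimated 25–30 mm down the ramp. The arm touched neither the screwdriver, the tee nor the tin.

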